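# Lock the lens carrier on the alignment rail

### The job

The lens is aligned, so lock its carrier: swing the cam lever of the carrier that holds the round brass lens mount from open (sticking out from the rail) all the way home to its locked stop, where it lies along the rail, and let go. Leave the matching lever of the other carrier, the one with the square black kinematic base, and the loose steel angle plate as they are.

Things in the scene. Friction and masses are not known exactly. Their poses are not given: they have to be found in the camera images.
- lens_lever (a joint): Angle (rad) of the cam lever of the lens carrier, on a vertical pivot, counter-clockwise from above as it grows. 0: open stop, lever square to the rail, pointing away from the robot; 1.571: locked stop, along the rail, towards +y (robot's left). Starts at 0 to 0.35. No spring, stays where left; friction about 0.2 N m (2.5 to 3 N at the knob); rigid stops.
- lens_knob (a point): Middle of that lever's knob: upright black cylinder, diameter 18 mm, free from 22 mm below this point (top of the flat steel arm, 16 mm wide) to 12 mm above it (113 mm over the table). Site x axis points level from pivot to knob, z up; the pivot is 80 mm away towards its -x. The carrier's brass ring lens mount (54 mm, top at 132 mm) stands over the rail, 66 mm from the pivot, robot's side.
- spare_knob (a point): Middle of the identical knob on the other carrier's identical lever (black square kinematic base, 62 mm wide, top at 95 mm over the table), on the same rail 180 to 260 mm from the lens carrier, on either side of it; also starts open or nearly so. Same axes and sizes as lens_knob. The dark rail runs along y, turned by up to 0.2 rad. Leave alone.
- angle_plate: Loose steel right-angle plate, 0.5 kg, 60 x 60 mm foot, 78 mm tall, 8 mm thick, standing on the mat just past the rail's left (+y) end. Origin: centre of its underside, z up. To be left alone.

How it is judged (in metres and radians):
At the end, for the whole second after the job is handed in: The lens carrier's lever rests within 10 degrees of its locked stop (1.39 rad or more) and is let go; the other carrier's knob and the angle plate are within 15 mm of where they started (value of joint lens_lever above 1.39 rad and velocity of joint lens_lever below 0.05 rad/s and distance of each of spare_knob, angle_plate from where it was at the start of the episode below 0.015 m); the robot touches nothing.
It fails at once if the other carrier's knob is moved by more than 15 mm (distance of spare_knob from where it was at the start of the episode above 0.015 m).
It fails at once if the angle plate is moved by more than 15 mm (distance of angle_plate from where it was at the start of the episode above 0.015 m).
It also fails if it takes over 32 s, if anything falls off the work surface, if the arm or the gripper's body presses on something with over 40 N, if the wrist force passes 120 N, or if a joint passes its speed limit or range.

### The arm

A 6-joint arm with a two-finger parallel gripper is mounted at the origin on the work surface. World frame = base frame: x ahead of the robot, y to its left, z up, the work surface at z = 0. Lengths are in mm, angles in rad, forces in N, time in s.
With the tool pointing down it reaches from about 325 to 775 mm from the base axis. Payload 5.5 kg.
Tool frame: the origin (TCP) lies at the very end of the fingers, on their centre line; the grasp point (between the pads) lies 19 mm behind it; x points along the fingers, z is the direction in which the jaws open and shut, and the axes are right-handed (so a half turn about x gives the same grasp; the last joint's range is limited). The gripper opens to 88 mm and grips with 3 to 60 N. Pads are 20 mm wide; open, the fingers measure 115 mm over their backs; the gripper's body (75 mm by 178 mm) begins 61 mm behind the grasp point.
Start: joints at [1.241, 0.091, 1.231, -0, 1.82, -0.057], TCP at [161.661, 577.825, 185.831] pointing down, gripper open.
Joint ranges: [-2.87, 2.87], [-0.86, 2.18], [0.17, 2.46], [-1.51, 4.65], [0.06, 2.69], [-2.65, 2.65]. Speed limits (rad/s): [2.57, 2.57, 3.01, 3.14, 3.14, 3.14].

### API

Orientations are given as a 3x3 rotation matrix whose columns are the frame's x, y, z axes.
In Python, from cell import r gives the robot as it stands. The module is installed in compiled form; this text tells all that it offers.
- The arm moves only by the tool drive_tool, never from a script. Its argument "increments" is a list of rows, each a list of 3 entries, a list of its own where there are three numbers: the shift along the tool's x, y, z in mm, then the turn about the tool's x in degrees, then the opening, from 0 (shut) to 1 (fully open). A call has 1 to 5 rows; each row shifts and turns the commanded pose from where the row before left it, along the tool's axes as they then stand; what a row does not reach is not made up. A row lasts 1/12 s, in which the tool goes at most 41.7 mm and 7.16 degrees, less where a joint would pass 70% of its speed; a pose out of reach is approached as far as the arm can. A call is refused whole if a number of a shift passes 41.7 or a number of a turn 7.16, either way. A call with a gripper value outside its range is refused whole. The fingers move at their own pace and stop on an object; "grip_force" is the grip in N (left out, the last holds). Time passes only in rows, so rows that do not move let the fingers close. It gives the time, the measured TCP pose, the force and the opening at its end, in the units of the state.
- r.state(): the state, without advancing time (a new reading comes with each control period).
- r.camera(name): name is "side" or "top"; returns a dict with "img" (400x640x3 uint8, red, green, blue), "fx", "fy", "cx", "cy" (pixels), "R" (3x3) and "t" (3): a world point X has camera coordinates R X + t. Camera axes: x right, y down, z forward; pixel columns grow to the right and rows downward; lengths in mm; the calibration is good to about 2 mm. A picture is of the moment at which its call begins. There is no depth.
- r.sign_off(): hands the job in, once; it reports no verdict.
Trained networks look in a picture, given as the dict that the camera call returned (one of the last four; its "shot" number tells which), for a name from the list of things; names that differ only in an ending like _2 or _b are one class to them, and where a whole thing is asked for, a point or a joint stands for the part that bears it (a point fixed in the world has none). Each returns a list of dicts, best first, with "confidence" (0 to 1); they miss things now and then, are a little off and sometimes report something else, mostly with a low value. They report only what shows in the picture. A call takes as long as a camera call.
- r.boxes_of(picture, thing): "point" ([column, row] in pixels, amid what is visible of it).
The state is a dict: "time": time; "joint_positions": joint angles; "joint_vel": joint speeds; "tau": joint torques, N m; "position": TCP position; "orientation": TCP orientation; "force": force on the tool from outside, world axes, zero at the start; "moment": the same for the moment, N m; "opening": finger opening in mm.
Only numpy, scipy, OpenCV 4.12 (cv2) and the standard library are available. Lean on these libraries where they do the work, as an engineer would, in place of code of your own. Each camera call takes 0.05 s, during which the arm holds its last target. There are 200 camera calls.

## Working session

There is one attempt and no reset: what is moved stays moved. The work goes in short steps, Python scripts to look and compute and a tool call to move; the robot and the scene stay as the last step left them, time stands still between calls to the robot, and variables do not carry over. Pictures are saved under pics/ and viewed, about 8 in all and at most 12, crops included, and the job is handed in when it is done.

Besides the shell and the picture viewer there is one more tool, called after "Request:" as name([rows], argument=value, ...), one row to a line, values as JSON. drive_tool: Moves the arm, as the interface text tells. Its arguments: {"type":"object","properties":{"increments":{"type":"array","items":{"type":"array"}},"grip_force":{"type":"number"}},"required":["increments"]}

```bash
mkdir -p pics; cat > h.py <<'E'
from cell import r
import numpy as np, cv2
def shot(n,save=None):
    p=r.camera(n)
    if save: cv2.imwrite(f'pics/{save}.png',p['img'][:,:,::-1])
    return p
def proj(p,X):
    c=np.array(p['R'])@np.array(X,float)+np.array(p['t']).ravel(); return [p['fx']*c[0]/c[2]+p['cx'],p['fy']*c[1]/c[2]+p['cy']]
def onz(p,uv,z):
    R=np.array(p['R']);t=np.array(p['t']).ravel();o=-R.T@t
    d=R.T@np.array([(uv[0]-p['cx'])/p['fx'],(uv[1]-p['cy'])/p['fy'],1]); return o+d*(z-o[2])/d[2]
E
python3 - <<'E'
from h import *
s=r.state();print(s['time'],s['position'],np.round(s['orientation'],2).tolist(),s['opening'])
for n in('top','side'):
    p=shot(n,n+'0')
    for th in('lens_knob','spare_knob','lens_lever','angle_plate'):
        for d in r.boxes_of(p,th)[:4]: print(n,th,d,onz(p,d['point'],101).round())
E
```

```text
0.0 [161.53308506 577.46732804 184.72204193] [[-0.0, -0.96, 0.27], [-0.0, 0.27, 0.96], [-1.0, 0.0, -0.0]] 87.5306821220236
top lens_knob {'point': [355.0, 190.9], 'confidence': 0.88} [605.  34. 101.]
top spare_knob {'point': [442.6, 197.3], 'confidence': 0.91} [ 587. -171.  101.]
top lens_lever {'point': [356.2, 192.4], 'confidence': 0.68} [601.  31. 101.]
top angle_plate {'point': [201.3, 207.5], 'confidence': 0.58} [571. 391. 101.]
side lens_knob {'point': [340.5, 231.7], 'confidence': 0.68} [598.  14. 101.]
side spare_knob {'point': [361.8, 319.3], 'confidence': 0.75} [ 581. -194.  101.]
side spare_knob {'point': [344.2, 231.4], 'confidence': 0.17} [606.  13. 101.]
side lens_lever {'point': [342.6, 229.8], 'confidence': 0.71} [603.  18. 101.]
side angle_plate {'point': [303.5, 153.8], 'confidence': 0.55} [572. 299. 101.]
```

View pics/top0.png

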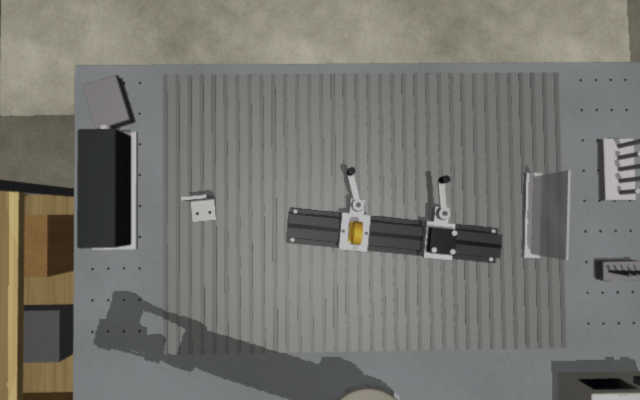

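View pics/side0.png

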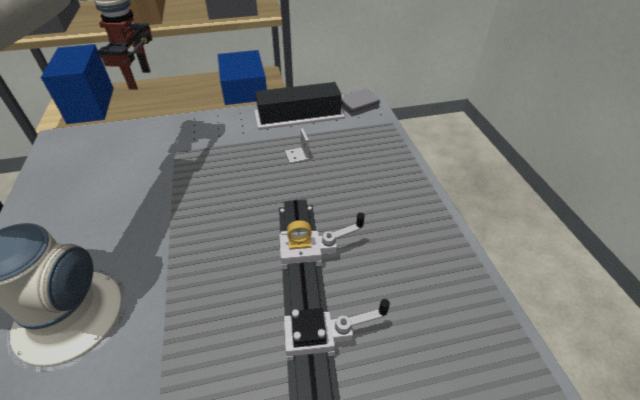

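The top view shows the lens knob at (350,171), its pivot at (358,205) and the spare knob at (444,180). The side view shows them at (361,219), (328,240) and (384,307). The networks point mid-lever, so I'll use the knobs themselves.

```bash
python3 - <<'E'
from h import *
t=shot('top');s=shot('side')
def P(p): return p['fx'],p['fy'],p['cx'],p['cy']
def tri(a,b):
    M=[np.array([[p['fx'],0,p['cx']],[0,p['fy'],p['cy']],[0,0,1]])@np.c_[p['R'],np.ravel(p['t'])] for p in(t,s)]
    X=cv2.triangulatePoints(M[0],M[1],np.array(a,float).reshape(2,1),np.array(b,float).reshape(2,1));return (X[:3]/X[3]).ravel().round(1)
print('lens',tri((350.5,171),(361,220)),'piv',tri((358,205),(328,239)),'spare',tri((444.5,180),(384,307)),tri((444,213),(344,323)))
print(onz(t,(350.5,171),108),onz(t,(358,205),85),onz(t,(444.5,180),108),onz(t,(357,233),110),onz(t,(202,209),0))
print('railend',onz(t,(289,209),40),onz(t,(288,240),40))
a=t['img'][155:255,335:455][:,:,::-1];b=s['img'][190:350,270:400][:,:,::-1]
a=cv2.resize(a,None,fx=4,fy=4,interpolation=2);b=cv2.resize(b,None,fx=2.5,fy=2.5,interpolation=2)
cv2.imwrite('pics/c1.png',cv2.hconcat([a,b]))
E
```

```text
lens [653.2  42.8  94.1] piv [572.4  23.7  70.8] spare [ 629.1 -177.7   97.8] [ 551.4 -182.2   77.2]
[650.65158261  44.52949437 108.        ] [572.34084251  25.470509    85.        ] [ 627.22557363 -173.78422877  108.        ] [507.22118446  31.99659628 110.        ] [569.54077398 419.08145478   0.        ]
railend [565.85380153 191.83683983  40.        ] [488.93524552 195.16595932  40.        ]
```

View pics/c1.png

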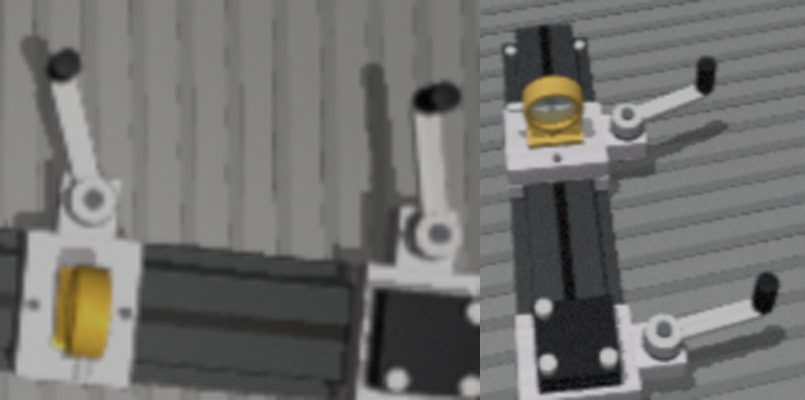

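The crop agrees. The pivot is near (572,24.5) and the knob near (651.5,43), so the lever is about 0.3 rad from open. I'll push with shut fingers from the −y side and travel there high first.

Request:
drive_tool([
  [[0,-31.8,-20.9],0,0],
  [[0,-31.8,-20.9],0,0],
  [[0,-31.8,-20.9],0,0],
  [[0,-31.8,-20.9],0,0],
  [[0,-31.8,-20.9],0,0],
], grip_force=20)

```text
time: 1.02
position: [287.4, 433.0, 186.0]
orientation: [[0.0, -0.963, 0.269], [0.0, 0.269, 0.963], [-1.0, -0.0, 0.0]]
force: [0.6, 0.7, 0.8]
opening: 57.9
```

Request:
drive_tool([
  [[0,-31.8,-20.9],0,0],
  [[0,-31.8,-20.9],0,0],
  [[0,-31.8,-20.9],0,0],
  [[0,-31.8,-20.9],0,0],
  [[0,-31.8,-20.9],0,0],
])

```text
time: 1.43
position: [412.5, 289.3, 186.2]
orientation: [[0.001, -0.963, 0.269], [0.0, 0.269, 0.963], [-1.0, -0.001, 0.001]]
force: [0.4, 0.5, 0.6]
opening: 24.9
```

Request:
drive_tool([
  [[0,-31.8,-20.9],0,0],
  [[0,-31.8,-20.9],0,0],
  [[0,-31.8,-20.9],0,0],
  [[0,-31.8,-20.9],0,0],
  [[0,-31.8,-20.9],0,0],
])

```text
time: 1.85
position: [537.6, 145.7, 186.1]
orientation: [[0.001, -0.963, 0.27], [0.0, 0.27, 0.963], [-1.0, -0.001, 0.0]]
force: [0.6, 0.0, 0.1]
opening: 0.5
```

Request:
drive_tool([
  [[0,-31.8,-20.9],0,0],
  [[0,-31.8,-20.9],0,0],
  [[0,-31.8,-20.9],0,0],
  [[0,-31.8,-20.9],0,0],
  [[0,0,0],7,0],
])

```text
time: 2.27
position: [639.1, 26.8, 183.1]
orientation: [[-0.002, -0.922, 0.388], [-0.002, 0.388, 0.922], [-1.0, 0.001, -0.003]]
force: [0.8, 0.2, -1.2]
opening: 0.8
```

Request:
drive_tool([
  [[0,0,0],7,0],
  [[0,0,0],7,0],
  [[0,0,0],7,0],
  [[0,0,0],7,0],
  [[0,0,0],7,0],
])

```text
time: 2.68
position: [636.6, 32.5, 185.8]
orientation: [[-0.0, -0.53, 0.848], [0.0, 0.848, 0.53], [-1.0, 0.0, -0.0]]
force: [0.4, -0.6, -0.1]
opening: -0.1
```

Request:
drive_tool([
  [[0,0,0],7,0],
  [[0,0,0],7,0],
  [[0,0,0],5,0],
  [[0,0,0],0,0],
  [[0,0,0],0,0],
])

```text
time: 3.1
position: [636.5, 32.6, 185.8]
orientation: [[0.0, -0.234, 0.972], [0.0, 0.972, 0.234], [-1.0, 0.0, 0.0]]
force: [-0.0, -0.4, -0.1]
opening: 0.5
```

Request:
drive_tool([
  [[0,-33,16],0,0],
  [[25,0,0],0,0],
  [[25,0,0],0,0],
  [[25,0,0],0,0],
  [[0,0,0],0,0],
])

```text
time: 3.52
position: [656.9, 4.1, 103.8]
orientation: [[-0.01, -0.234, 0.972], [0.0, 0.972, 0.234], [-1.0, 0.003, -0.01]]
force: [-0.6, 0.2, -1.3]
opening: 0.2
```

```bash
python3 - <<'E'
from h import *
print(r.state()['position'])
t=shot('top');s=shot('side')
a=t['img'][130:255,310:460][:,:,::-1];b=s['img'][150:330,280:440][:,:,::-1]
a=cv2.resize(a,(480,400),interpolation=2);b=cv2.resize(b,(320,360),interpolation=2)
b=cv2.copyMakeBorder(b,0,40,0,0,0)
cv2.imwrite('pics/c2.png',cv2.hconcat([a,b]))
E
```

```text
[656.94961346   4.132105   103.83037497]
```

View pics/c2.png

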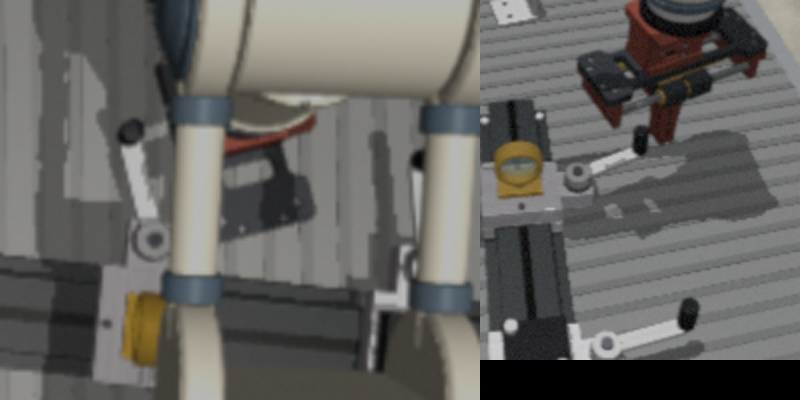

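Lever and fingertips are as planned, with the fingers clear on the −y side of the knob. Descend and make contact.

Request:
drive_tool([
  [[17,0,1],0,0],
  [[0,8,0],0,0],
  [[0,6,0],0,0],
  [[0,4,0],0,0],
  [[0,0,0],0,0],
])

```text
time: 4.03
position: [657.0, 23.4, 96.0]
orientation: [[0.003, -0.233, 0.972], [0.0, 0.972, 0.233], [-1.0, -0.0, 0.003]]
force: [-0.4, 0.2, 0.1]
opening: 0.5
```

Request:
drive_tool([
  [[0,7,1.4],-5,0],
  [[0,7,1.4],-5,0],
  [[0,7,1.4],-5,0],
  [[0,7,1.4],-5,0],
  [[0,0,0],0,0],
])

```text
time: 4.45
position: [652.0, 51.3, 95.2]
orientation: [[0.002, -0.554, 0.833], [0.0, 0.833, 0.554], [-1.0, -0.0, 0.002]]
force: [0.0, -1.1, -0.0]
opening: 0.3
```

Request:
drive_tool([
  [[3,7,1],-5,0],
  [[3,7,1],-5,0],
  [[0,7,1],-5,0],
  [[0,7,1],-5,0],
  [[0,0,0],0,0],
])

```text
time: 4.87
position: [636.4, 74.4, 88.8]
orientation: [[0.001, -0.803, 0.595], [0.0, 0.595, 0.803], [-1.0, -0.001, 0.001]]
force: [-0.8, -0.0, 0.2]
opening: 0.3
```

```bash
python3 - <<'E'
from h import *
print(r.state()['position'],r.state()['force'])
t=shot('top');s=shot('side')
a=t['img'][130:255,310:460][:,:,::-1];b=s['img'][150:330,280:440][:,:,::-1]
a=cv2.resize(a,(480,400),interpolation=2);b=cv2.resize(b,(320,360),interpolation=2)
b=cv2.copyMakeBorder(b,0,40,0,0,0)
cv2.imwrite('pics/c3.png',cv2.hconcat([a,b]))
E
```

```text
[636.44296522  74.35185542  88.76698758] [-0.76660393 -0.03016827  0.1505529 ]
```

View pics/c3.png

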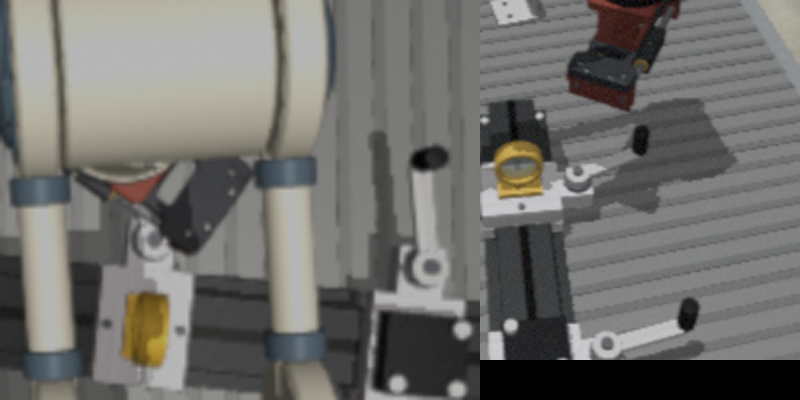

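The lever has not moved: the knob is still at about (360,219) in the side view. I'll check the projection of the TCP.

```bash
python3 - <<'E'
from h import *
t=shot('top');s=shot('side','side3')
for n,p in(('t',t),('s',s)):
    R=np.array(p['R']);print(n,'cam',(-R.T@np.ravel(p['t'])).round(),'fwd',R[2].round(2),'fx',p['fx'])
    for X in([636.4,74.4,88.8],[656.9,4.1,103.8],[652,43,101],[652,43,113],[652,43,79],[572,24.5,80],[0,0,0],[569.5,419,0]): print(X,np.round(proj(p,X),1))
E
```

```text
t cam [547. 137. 958.] fwd [ 0.03 -0.01 -1.  ] fx 368.7508106104216
[636.4, 74.4, 88.8] [337.1 178.1]
[656.9, 4.1, 103.8] [367.6 168.4]
[652, 43, 101] [350.8 170.8]
[652, 43, 113] [351.4 170.1]
[652, 43, 79] [349.8 171.9]
[572, 24.5, 80] [358.1 205.2]
[0, 0, 0] [367.3 429.1]
[569.5, 419, 0] [202. 209.]
s cam [ 429. -503.  753.] fwd [ 0.15  0.69 -0.71] fx 384.2071536873068
[636.4, 74.4, 88.8] [349.6 212.9]
[656.9, 4.1, 103.8] [367.9 229.7]
[652, 43, 101] [360.4 218.1]
[652, 43, 113] [360.8 214.5]
[652, 43, 79] [359.6 224.4]
[572, 24.5, 80] [327.9 236.2]
[0, 0, 0] [ 68.8 315.3]
[569.5, 419, 0] [296.2 155.8]
```

View pics/side3.png

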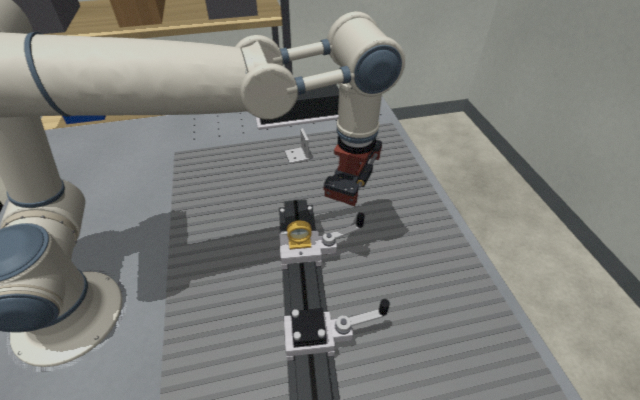

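```bash
python3 - <<'E'
from h import *
s=shot('side')
c=np.array([161.6,577.8,185.8]);z=np.array([.27,.963,0]);y=np.array([-.963,.27,0])
for k in(-50,0,50):
  for h in (0,20,80): print(k,h,np.round(proj(s,c+k*z+[0,0,h]),1))
st=r.state();c=np.array(st['position']);O=np.array(st['orientation'])
im=s['img'][:,:,::-1].copy()
for h in(0,19,80):
  for k,col in((-13,(0,255,0)),(13,(0,0,255)),(-89,(255,255,0)),(89,(255,0,255))):
    if abs(k)>50 and h<80: continue
    cv2.circle(im,tuple(int(round(v*8)) for v in proj(s,c+O@[-h,0,k])),8,col,-1,shift=3)
im=im[110:260,270:430]
im=cv2.resize(im,(640,600),interpolation=2);cv2.imwrite('pics/c4.png',im)
i0=cv2.imread('pics/side0.png')[0:110,60:220]
cv2.imwrite('pics/c4.png',cv2.vconcat([im[:,:],])) 
i0=cv2.resize(i0,(320,220));cv2.imwrite('pics/c4.png',cv2.hconcat([cv2.resize(im,(480,450)),cv2.copyMakeBorder(i0,0,230,0,0,0)]))
E
```

```text
-50 0 [137.4 100.5]
-50 20 [135.   94.1]
-50 80 [127.2  73.7]
0 0 [144.   91.3]
0 20 [141.7  85. ]
0 80 [134.5  64.9]
50 0 [150.2  82.6]
50 20 [148.1  76.4]
50 80 [141.3  56.6]
```

View pics/c4.png

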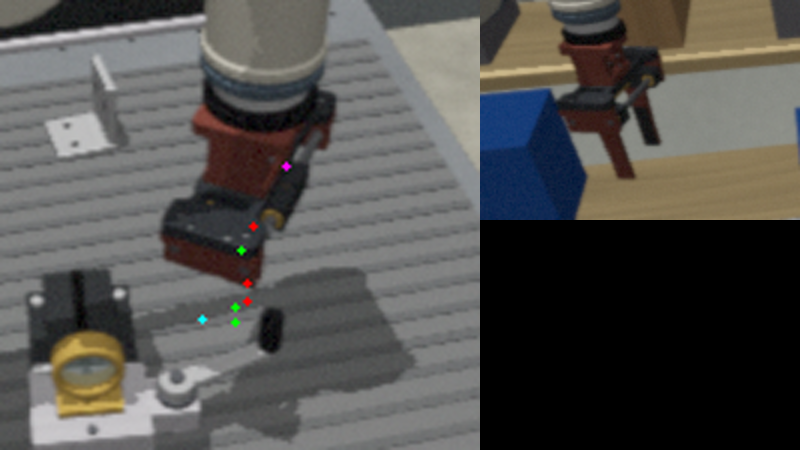

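Something doesn't line up. In both the start picture and this one, the fingers show about 12 px above where the reported TCP projects. The sweep also went through the knob's position without contact. So the real tool is offset from the reported pose, probably upward. I'll lift, back off, open, and measure the offset from two views.

Request:
drive_tool([
  [[-35,0,0],0,0.5],
  [[-35,0,0],0,0.5],
  [[0,-20,-33],0,0.5],
  [[0,-20,-33],0,0.5],
  [[0,-20,-33],0,0.5],
])

```text
time: 5.53
position: [626.1, -42.7, 159.1]
orientation: [[0.002, -0.802, 0.597], [-0.0, 0.597, 0.802], [-1.0, -0.002, 0.001]]
force: [0.1, -1.1, -1.4]
opening: 30.4
```

Request:
drive_tool([
  [[0,-20,-33],0,0.5],
  [[0,0,0],0,0.5],
  [[0,0,0],0,0.5],
  [[0,0,0],0,0.5],
  [[0,0,0],0,0.5],
])

```text
time: 5.95
position: [622.2, -79.0, 157.9]
orientation: [[0.0, -0.803, 0.596], [0.0, 0.596, 0.803], [-1.0, 0.0, 0.0]]
force: [0.3, -0.0, -0.1]
opening: 44.1
```

```bash
cat > ov.py <<'E'
from h import *
import sys
st=r.state();c=np.array(st['position']);O=np.array(st['orientation']);print(c.round(1),st['opening'],st['joint_positions'])
o=[]
w=st['opening']/2
for n in('top','side'):
    p=shot(n,sys.argv[1]+n);im=p['img'][:,:,::-1].copy()
    u=proj(p,c)
    print(n,u,[np.round(proj(p,c+O@[-h,0,k]),1).tolist() for h,k in((0,-w),(0,w))])
    x0=int(min(max(u[0]-64,0),512));y0=int(min(max(u[1]-96,0),240))
    S=3.125
    im=cv2.resize(im[y0:y0+160,x0:x0+128],(400,500),interpolation=2)
    for k in(-w,w):
        for h in(0,19):
            q=proj(p,c+O@[-h,0,k]);cv2.circle(im,(int((q[0]+.5-x0)*S),int((q[1]+.5-y0)*S)),2,(0,255,0) if k<0 else (255,0,255),-1)
    print('crop',x0,y0);o.append(im)
cv2.imwrite(f'pics/{sys.argv[1]}.png',cv2.hconcat(o))
E
python3 ov.py m1
```

```text
[622.2 -79.  157.9] 44.13177699175732 [-1.80725113e-01  1.61140765e-01  1.20426743e+00  4.62711706e-04
  1.77618042e+00 -1.11259153e+00]
top [np.float64(409.60166930229514), np.float64(180.5344113706081)] [[417.8, 186.5], [401.4, 174.6]]
crop 345 84
side [np.float64(366.66710041955423), np.float64(246.92016329347035)] [[362.9, 255.4], [370.3, 238.7]]
crop 302 150
```

View pics/m1.png

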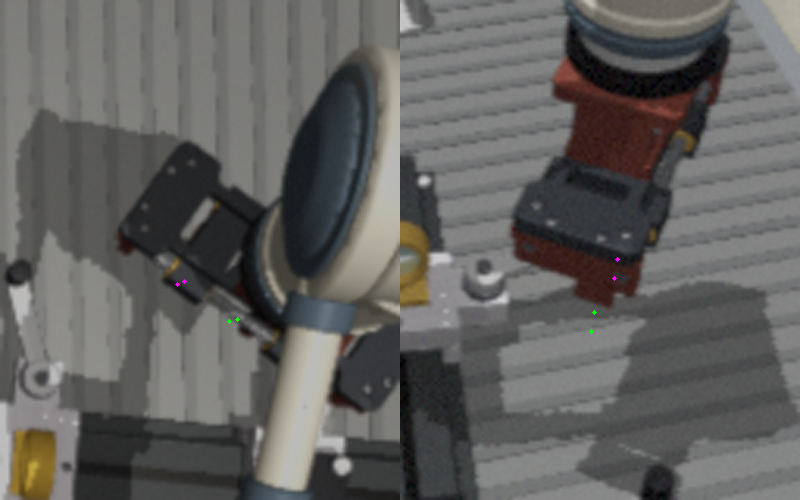

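The jaw direction agrees with the reported orientation, but the tips read higher than reported. That fits the missed sweep: the real tip is about 30 mm above the reported z. I'll go back behind the knob, go lower, and check.

Request:
drive_tool([
  [[0,7,40],0,0],
  [[0,7,40],0,0],
  [[0,0,0],7,0],
  [[0,0,0],7,0],
  [[0,0,0],7,0],
])

```text
time: 6.47
position: [658.8, -5.0, 157.4]
orientation: [[-0.001, -0.533, 0.846], [0.0, 0.846, 0.533], [-1.0, 0.0, -0.0]]
force: [0.5, -0.5, -1.1]
opening: 14.1
```

Request:
drive_tool([
  [[0,0,0],7,0],
  [[0,0,0],7,0],
  [[0,0,0],5,0],
  [[35,0,0],0,0],
  [[0,0,0],0,0],
])

```text
time: 6.88
position: [656.2, -6.0, 116.6]
orientation: [[-0.008, -0.233, 0.972], [0.001, 0.973, 0.233], [-1.0, 0.003, -0.008]]
force: [-0.6, 0.5, -2.4]
opening: 0.7
```

Request:
drive_tool([
  [[20,0,0],0,0],
  [[15,0,0],0,0],
  [[10,0,0],0,0],
  [[5,0,0],0,0],
  [[0,0,0],0,0],
])

```text
time: 7.3
position: [657.9, -7.0, 71.6]
orientation: [[-0.003, -0.232, 0.973], [0.0, 0.973, 0.232], [-1.0, 0.001, -0.002]]
force: [0.1, 0.0, -0.6]
opening: 0.2
```

```bash
python3 ov.py m2; python3 -c "
import cv2
a=cv2.imread('pics/m2side.png')[150:270,310:430]
cv2.imwrite('pics/m2z.png',cv2.resize(a,(600,600),interpolation=2))"
```

```text
[657.9  -7.   71.6] 0.24359810658375727 [-6.22913034e-02  2.55944275e-01  1.24894832e+00 -1.93029266e-05
  1.63924619e+00 -2.96426833e-01]
top [np.float64(370.1288467765093), np.float64(169.63508853912626)] [[370.1, 169.7], [370.1, 169.6]]
crop 306 73
side [np.float64(368.4912244692559), np.float64(242.63960459311124)] [[368.4, 242.7], [368.5, 242.6]]
crop 304 146
```

View pics/m2z.png

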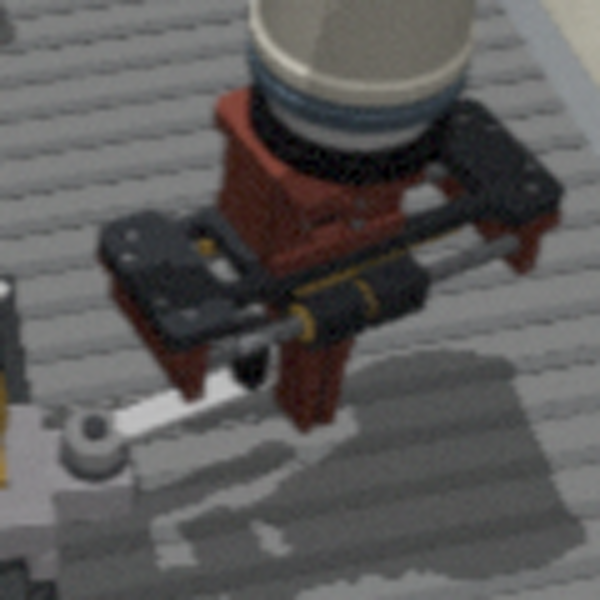

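Here the tip shows at (371.6,236) and the projection is (368.5,242.6), so the real tip is about 20 mm high. The knob at (360,222) is now within the finger's height. Go 8 mm lower and advance to contact.

Request:
drive_tool([
  [[8,0,2],0,0],
  [[0,9,0],0,0],
  [[0,9,0],0,0],
  [[0,9,0],0,0],
  [[0,0,0],0,0],
])

```text
time: 7.82
position: [653.9, 21.7, 65.3]
orientation: [[0.0, -0.233, 0.972], [0.001, 0.972, 0.233], [-1.0, 0.001, 0.001]]
force: [-0.1, -0.0, 0.0]
opening: 0.3
```

Request:
drive_tool([
  [[0,7,1.4],-5,0],
  [[0,7,1.4],-5,0],
  [[0,0,0],0,0],
  [[0,0,0],0,0],
])

```text
time: 8.15
position: [653.1, 34.0, 65.1]
orientation: [[0.0, -0.395, 0.919], [0.0, 0.919, 0.395], [-1.0, -0.0, 0.0]]
force: [-0.4, 0.1, -0.7]
opening: 0.5
```

```bash
python3 ov.py m3; python3 - <<'E'
from h import *
s=shot('side')
for th in('lens_knob','lens_lever'):
  for d in r.boxes_of(s,th)[:2]: print(th,d)
print(r.state()['force'],r.state()['tau'])
E
python3 -c "
import cv2
a=cv2.imread('pics/m3side.png')[150:270,310:430]
cv2.imwrite('pics/m3z.png',cv2.resize(a,(600,600),interpolation=2))"
```

```text
[653.1  34.   65.1] 0.5040635400216202 [-9.28533779e-05  2.44409706e-01  1.27385158e+00  5.66846799e-05
  1.62315918e+00 -4.06422886e-01]
top [np.float64(352.94838789764765), np.float64(172.12794430307346)] [[353.0, 172.2], [352.9, 172.0]]
crop 288 76
side [np.float64(360.75168948837364), np.float64(231.11266495215426)] [[360.7, 231.2], [360.8, 231.1]]
crop 296 135
lens_knob {'point': [337.3, 232.0], 'confidence': 0.7}
lens_lever {'point': [337.9, 229.2], 'confidence': 0.67}
[-0.12456661 -0.29375223 -0.34877248] [ 8.81966203e-02 -5.10573792e+01 -4.04722953e+01  6.77274331e-02
  4.81245678e-02  1.71888719e-02]
```

View pics/m3z.png

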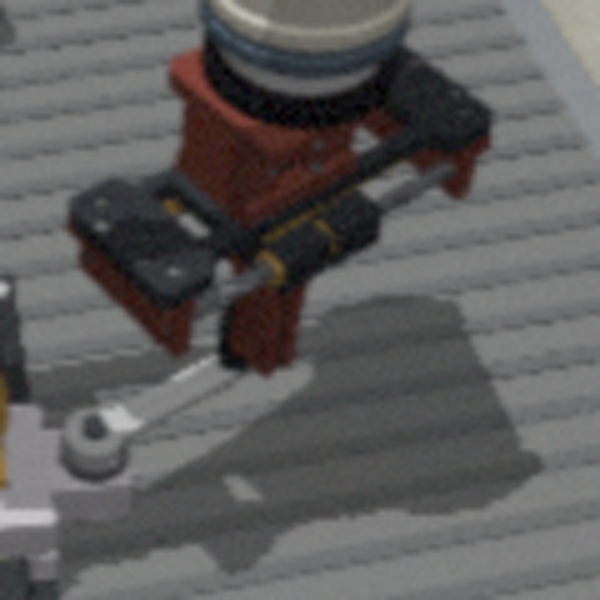

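The lever is moving: the knob now touches the left side of the fingers, which sit slightly outward. I'll continue the arc with a slight inward correction.

Request:
drive_tool([
  [[0,7,-1],-5,0],
  [[0,7,0],-5,0],
  [[0,7,1.4],-5,0],
  [[0,7,1.4],-5,0],
  [[0,7,1.4],-5,0],
])

```text
time: 8.82
position: [637.4, 64.5, 65.2]
orientation: [[0.003, -0.749, 0.662], [-0.0, 0.662, 0.749], [-1.0, -0.002, 0.002]]
force: [3.1, -0.1, -1.0]
opening: 0.6
```

Request:
drive_tool([
  [[0,7,1.4],-5,0],
  [[0,7,1.4],-5,0],
  [[0,7,1.4],-5,0],
  [[0,0,0],0,0],
])

```text
time: 9.15
position: [622.0, 81.2, 65.2]
orientation: [[0.001, -0.895, 0.446], [0.0, 0.446, 0.895], [-1.0, -0.001, 0.001]]
force: [0.4, 0.3, -0.8]
opening: 0.2
```

```bash
python3 ov.py m4;
python3 -c "
import cv2
a=cv2.imread('pics/m4side.png')[150:270,270:390]
cv2.imwrite('pics/m4z.png',cv2.resize(a,(600,600),interpolation=2))"
```

```text
[622.   81.2  65.2] 0.17288395750639424 [ 7.53524735e-02  1.72218212e-01  1.35584337e+00  2.51392794e-04
  1.61261267e+00 -1.03352304e+00]
top [np.float64(333.74798036130693), np.float64(185.0990212370421)] [[333.8, 185.1], [333.7, 185.1]]
crop 269 89
side [np.float64(342.43689150362303), np.float64(218.49589254852305)] [[342.4, 218.5], [342.4, 218.5]]
crop 278 122
```

View pics/m4z.png

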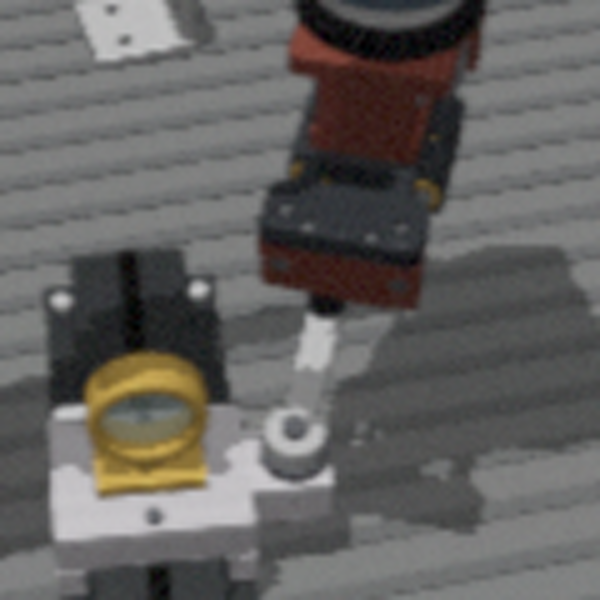

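The lever is at about 63° of the estimated 85° (locked). I'll finish gently and watch the force.

Request:
drive_tool([
  [[0,7,1.5],-5,0],
  [[0,7,1.5],-5,0],
  [[0,5.6,1.1],-4,0],
  [[0,0,0],0,0],
])

```text
time: 9.58
position: [605.3, 91.3, 64.9]
orientation: [[-0.0, -0.976, 0.219], [-0.0, 0.219, 0.976], [-1.0, -0.0, -0.0]]
force: [-0.2, -0.2, -0.2]
opening: 0.6
```

Request:
drive_tool([
  [[0,2.8,0.5],-2,0],
  [[0,2.8,0.5],-2,0],
  [[0,0,0],0,0],
])

```text
time: 9.83
position: [601.1, 93.2, 65.0]
orientation: [[0.002, -0.988, 0.153], [-0.0, 0.153, 0.988], [-1.0, -0.002, -0.0]]
force: [4.0, -2.1, -2.0]
opening: 0.3
```

Request:
drive_tool([
  [[0,2.8,0.5],-2,0],
  [[0,0,0],0,0],
])

```text
time: 10.0
position: [601.0, 93.6, 65.2]
orientation: [[0.008, -0.993, 0.119], [-0.001, 0.119, 0.993], [-1.0, -0.008, -0.0]]
force: [13.2, -2.3, -3.6]
opening: 0.4
```

The force has risen to 13 N with the tool stalled, so this is the stop. One more small press, then back straight off (+x), lift, and move away to check.

Request:
drive_tool([
  [[0,2,0],0,0],
  [[0,0,0],0,0],
])

```text
time: 10.17
position: [600.9, 93.5, 65.4]
orientation: [[0.012, -0.993, 0.122], [-0.001, 0.122, 0.993], [-1.0, -0.012, 0.0]]
force: [20.5, -2.7, -7.9]
opening: 0.5
```

Request:
drive_tool([
  [[0,-10,0],0,0],
  [[0,-20,0],0,0],
  [[0,-20,0],0,0],
  [[-30,0,0],0,0],
  [[-40,0,0],0,0],
])

```text
time: 10.58
position: [643.0, 88.5, 128.9]
orientation: [[-0.012, -0.993, 0.12], [-0.001, 0.12, 0.993], [-1.0, 0.012, -0.002]]
force: [1.4, 0.5, 0.5]
opening: -0.0
```

Request:
drive_tool([
  [[-40,0,0],0,0],
  [[0,0,40],0,0],
  [[0,0,40],0,0],
  [[0,0,40],0,0],
  [[0,0,40],0,0],
])

```text
time: 11.0
position: [663.7, 249.2, 175.0]
orientation: [[-0.001, -0.993, 0.121], [0.0, 0.121, 0.993], [-1.0, 0.001, 0.0]]
force: [0.8, -0.4, -0.4]
opening: 0.6
```

Request:
drive_tool([
  [[0,0,40],0,0],
  [[0,20,20],0,0],
  [[0,0,0],0,0],
  [[0,0,0],0,0],
])

```text
time: 11.33
position: [649.9, 311.4, 173.9]
orientation: [[-0.002, -0.993, 0.116], [-0.001, 0.116, 0.993], [-1.0, 0.002, -0.001]]
force: [0.3, -0.2, -0.8]
opening: 0.4
```

```bash
python3 - <<'E'
from h import *
st=r.state();print(st['time'],st['position'],st['force'],np.abs(st['joint_vel']).max())
t=shot('top');s=shot('side')
for n,p in(('t',t),('s',s)):
  for th in('lens_knob','spare_knob','angle_plate'):
    for d in r.boxes_of(p,th)[:1]: print(n,th,d)
a=cv2.resize(t['img'][150:260,185:475][:,:,::-1],(800,303),interpolation=2);b=cv2.resize(s['img'][120:340,220:420][:,:,::-1],(264,290),interpolation=2)
b2=cv2.resize(s['img'][190:260,270:390][:,:,::-1],(497,290),interpolation=2)
b=cv2.copyMakeBorder(cv2.hconcat([b,b2]),0,0,0,39,0)
cv2.imwrite('pics/f.png',cv2.vconcat([a,b]))
E
```

```text
11.3333 [649.86949485 311.42550136 173.86344236] [ 0.29278076 -0.17925887 -0.79684678] 0.0482755871611412
t lens_knob {'point': [343.5, 201.2], 'confidence': 0.68}
t spare_knob {'point': [442.2, 197.0], 'confidence': 0.84}
t angle_plate {'point': [201.9, 209.7], 'confidence': 0.56}
s lens_knob {'point': [328.3, 224.1], 'confidence': 0.88}
s spare_knob {'point': [361.2, 320.3], 'confidence': 0.92}
s angle_plate {'point': [301.6, 151.9], 'confidence': 0.86}
```

View pics/f.png

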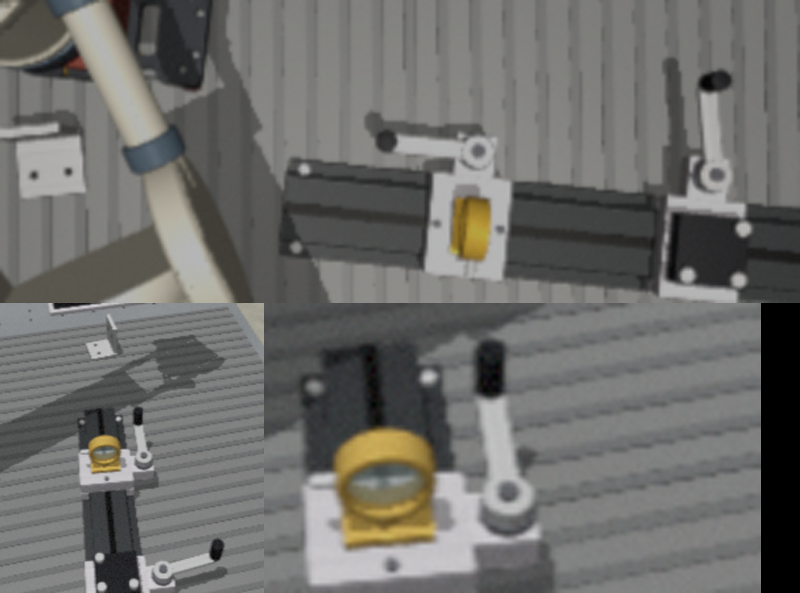

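The last picture shows the lens lever lying parallel to the rail, at its stop. The spare lever and the plate are at their starting pixels, and the arm is clear.

```bash
python3 -c "
from cell import r
print(r.state()['force']);print(r.sign_off())"
```

```text
[0.50297219 0.43049319 0.43443759]
the job is handed in; nothing more can be done
None
```

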